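Lock the cam coupler onto its adapter

TASK

Two black groove couplers stand on the bench with their steel cam arms open, and a brass adapter is seated in one of them. Swing both arms of that coupler down together until they lie against its sides, so that the adapter is locked in, and let go. Do not touch the empty coupler.

Things in the scene. Friction and masses are not known exactly. Their poses are not given: they have to be found in the camera images.
- coupler_mid (a point): Coupler to lock: black cup 42 mm across, upright on a steel pipe and round flange (100 mm), rim 120 mm above the bench; fixed. This point: on its vertical axis at the height of the arm pivots, 110 mm above the bench. z up, y from the right arm to the left; arms swing in the plane x = 0. Locked, the arms hang by the pipe, 60 mm over both outer faces, ends 60 mm above the bench.
- coupler_arm_l (a joint): Left cam arm of that coupler, rad: 0 = hanging straight down (locked, stop), 1.57 = level, outward; more = raised. Starts at 1.5 to 2.1. Flat steel bar 14 mm wide, 6 mm thick, reaching 50 mm from its pivot at y = +24 mm (the thin pull ring 15 mm more, no contact). Stays where left; needs 0.06 N m (3 N at 20 mm). Open fingers lowered astride the cup push it most of the way, a squeeze ends it.
- coupler_arm_r (a joint): Right cam arm, pivot at y = -24 mm; the mirror image, same values, starting independently at 1.5 to 2.1 rad.
- adapter_mid (a point): Centre of the loose brass adapter, 48 mm high, largest diameter 36 mm, 0.2 kg, standing in the cup with 1.5 mm play. Seated, this point is 1 mm below the pivots' height; the hexagon top is 23 mm above the pivots, 13 mm above the cup's rim.
- spare: The second coupler, just like the first but empty, its arms open too; origin at the centre of its flange's underside on the bench, z up, y along its arms. Not to be touched.
Things that resemble listed ones, but are neither listed nor needed, are in the scene too. What is shaped like the part that bears coupler_mid but purple is not meant. What is shaped like the part that bears adapter_mid but pink is not meant.

How it is judged (in metres and radians):
At the end, for the whole second after the job is handed in: Both arms of the loaded coupler hang against its sides, within 0.26 rad (15 degrees) of straight down, and the adapter is still seated in the cup (its centre within 10 mm of the pivot height on the axis) (value of joint each of coupler_arm_l, coupler_arm_r below 0.26 rad and distance between adapter_mid and coupler_mid below 0.01 m); the robot touches nothing.
It fails at once if one arm is swung fully down while the other still stands open ((value of joint coupler_arm_l below 0.5 rad and value of joint coupler_arm_r above 1.3 rad) or (value of joint coupler_arm_r below 0.5 rad and value of joint coupler_arm_l above 1.3 rad)).
It fails at once if the robot touches the empty coupler (contact force between spare and the fingers above 1 N or contact force between spare and the arm above 1 N).
It also fails if it takes over 29 s, if anything falls off the work surface, if the arm or the gripper's body presses on something with over 40 N, if the wrist force passes 120 N, or if a joint passes its speed limit or range.

ROBOT

A 6-joint arm with a two-finger parallel gripper is mounted at the origin on the work surface; the furniture and walls round the work are solid. World frame = base frame: x ahead of the robot, y to its left, z up, the work surface at z = 0. Lengths are in m, angles in degrees, forces in N, time in s.
With the tool pointing down it reaches from about 0.35 to 0.875 m from the base axis. Payload 4.2 kg.
Tool frame: the origin (TCP) lies on the centre line of the jaws, within the pads' length; the fingertips stand 19 mm ahead of it and the grasp point (between the pads) is the TCP; z points along the fingers, y is the line along which they close (so a half turn about z gives the same grasp; the last joint's range is limited). The gripper opens to 87 mm and grips with 3 to 60 N. Pads are 19 mm wide; open, the fingers measure 117 mm over their backs; the gripper's body (75 mm by 190 mm) begins 51 mm behind the grasp point.
Start: joints at [87.64, 22.042, 0.453, 0, -68.411, -14.817], TCP at [0.185, 0.597, 0.242] pointing down, gripper open.
Joint ranges: [-179.83, 179.83], [-69.29, 118.12], [-61.27, 80.66], [-181.25, 117.63], [-171.15, -9.14], [-177.46, 177.46]. Speed limits (degrees/s): [159.86, 159.86, 180, 180, 180, 180].

INTERFACE

Orientations are given as a 3x3 rotation matrix whose columns are the frame's x, y, z axes.
In Python, from station import sense, capture, finish_job, search_frame, masks_of gives the robot as it stands.
- The arm moves only by the tool drive_tool, never from a script. Its argument "rows" is a list of rows, each a list of 7 numbers: the opening in per cent of the stroke, from 0 (shut) to 100 (fully open), then the shift along the world's x, y, z in mm, then the turn, a rotation vector about the world's x, y, z in rad. In form: [[fingers, dx, dy, dz, wx, wy, wz], ...]. A call has 1 to 5 rows; each row shifts and turns the commanded pose from where the row before left it; what a row does not reach is not made up. A row lasts 1/12 s, in which the tool goes at most 41.7 mm and 7.16 degrees, less where a joint would pass 70% of its speed; a pose out of reach is approached as far as the arm can. A call is refused whole if a number of a shift passes 41.7 or a number of a turn 0.125, either way. A call with a gripper value outside its range is refused whole. The fingers move at their own pace and stop on an object; the grip force is fixed at half the most. Time passes only in rows, so rows that do not move let the fingers close. It gives the time, the measured TCP pose, the force, the opening and the grip force at its end, in the units of the state.
- sense(): the state, without advancing time (a new reading comes with each control period).
- capture(name): name is "scene" or "side" or "wrist"; returns a dict with "frame" (420x560x3 uint8, red, green, blue), "z_map" (420x560 float32, m along the optical axis (not along the pixel's ray), 0 where there is no reading), "fx", "fy", "cx", "cy" (pixels), "R" (3x3) and "t" (3): a world point X has camera coordinates R X + t; the wrist camera has in their place "T_tool_cam" (4x4, takes a point from camera to tool coordinates, whose origin is the TCP and whose axes are the flange's). Camera axes: x right, y down, z forward; pixel columns grow to the right and rows downward; lengths in m; the calibration is good to about 2 mm. A picture is of the moment at which its call begins: read the wrist's pose just before it.
- finish_job(): hands the job in; it is judged then, once.
Trained networks look in a picture, given as the dict that the camera call returned (one of the last four; its "shot" number tells which), for a name from the list of things; names that differ only in an ending like _2 or _b are one class to them, and where a whole thing is asked for, a point or a joint stands for the part that bears it (a point fixed in the world has none). Each returns a list of dicts, best first, with "p" (0 to 1); they miss things now and then, are a little off and sometimes report something else, mostly with a low value. They report only what shows in the picture. A call takes as long as a camera call. They do not tell look-alikes from the thing itself.
- search_frame(label, picture): "xy" ([column, row] in pixels, amid what is visible of it).
- masks_of(label, picture): "region" (420x560 bool, what is visible of it) and "xy" ([column, row] in pixels, amid what is visible of it).
The state is a dict: "time_s": time; "joints": joint angles; "joint_velocities": joint speeds; "effort": joint torques, N m; "tcp_pos": TCP position; "ee_rot": TCP orientation; "wrist_force": force on the tool from outside, world axes, zero at the start; "moment": the same for the moment, N m; "gripper_width": opening from 0.0 (shut) to 1.0 (fully open); "gripper_force": force on a finger pad.
Only numpy, scipy, OpenCV 4.12 (cv2) and the standard library are available. Lean on these libraries where they do the work, as an engineer would, in place of code of your own. Each camera call takes 0.05 s, during which the arm holds its last target. There are 200 camera calls.

## Working session

There is one attempt and no reset: what is moved stays moved. The work goes in short steps, Python scripts to look and compute and a tool call to move; the robot and the scene stay as the last step left them, time stands still between calls to the robot, and variables do not carry over. Pictures are saved under pics/ and viewed, at most 10 in all, crops included, and the job is handed in when it is done.

Besides the shell and the picture viewer there is one more tool, called after ">>>" as name(argument=value, ...) on one line, values as JSON. drive_tool: Moves the arm, as the interface text tells. Its arguments: {"type":"object","properties":{"rows":{"type":"array"}},"required":["rows"]}

```bash
mkdir -p pics
cat > h.py <<'E'
import numpy as np,cv2
from station import *
def save(n,im,s=1):
    cv2.imwrite('pics/'+n,cv2.resize(im[:,:,::-1],None,fx=s,fy=s,interpolation=cv2.INTER_CUBIC))
def cloud(c,st=None):
    z=c["z_map"];v,u=np.mgrid[:z.shape[0],:z.shape[1]]
    P=np.stack([(u-c["cx"])/c["fx"]*z,(v-c["cy"])/c["fy"]*z,z],-1)
    if "R" in c: W=(P-np.array(c["t"]))@np.array(c["R"])
    else:
        T=np.array(c["T_tool_cam"]);Q=P@T[:3,:3].T+T[:3,3]
        W=Q@np.array(st["ee_rot"]).T+np.array(st["tcp_pos"])
    W[z==0]=np.nan
    return W
E
python3 - <<'E'
from h import *
ims=[]
for n in ["scene","side"]:
    c=capture(n);ims.append(c["frame"]);W=cloud(c)
    np.savez(n+'.npz',W=W,f=c["frame"])
    for l in ["coupler_mid","adapter_mid","spare","coupler_arm_l"]:
        for d in masks_of(l,c)[:4]:
            print(n,l,round(d["p"],2),np.round(d["xy"]),np.round(np.nanmedian(W[d["region"]],0),3))
save('a.png',np.vstack(ims)[:, :],0.71)
s=sense();print(s["tcp_pos"],s["ee_rot"],s["time_s"])
E
```

```text
scene coupler_mid 0.61 [328. 219.] [ 0.558 -0.164  0.017]
scene coupler_mid 0.61 [246. 206.] [ 0.705 -0.101  0.018]
scene adapter_mid 0.78 [357. 184.] [ 0.557 -0.292  0.036]
scene adapter_mid 0.69 [328. 185.] [ 0.564 -0.173  0.131]
scene spare 0.67 [288. 300.] [0.51  0.041 0.017]
scene coupler_arm_l 0.47 [302. 198.] [ 0.589 -0.132  0.117]
scene coupler_arm_l 0.44 [347. 177.] [ 0.544 -0.219  0.119]
scene coupler_arm_l 0.43 [233. 195.] [ 0.727 -0.087  0.077]
side coupler_mid 0.7 [338. 242.] [ 0.709 -0.13   0.016]
side adapter_mid 0.97 [258. 343.] [ 0.56  -0.312  0.04 ]
side spare 0.92 [211. 198.] [0.519 0.015 0.019]
side coupler_arm_l 0.85 [237. 256.] [ 0.544 -0.226  0.121]
side coupler_arm_l 0.81 [331. 224.] [ 0.697 -0.139  0.086]
side coupler_arm_l 0.6 [261. 213.] [ 0.591 -0.133  0.117]
[0.18453324 0.59708374 0.24149502] [[ 9.55395780e-01 -2.95328465e-01 -4.65923065e-05]
 [-2.95328469e-01 -9.55395771e-01 -1.25203955e-04]
 [-7.53780077e-06  1.33379365e-04 -9.99999991e-01]] 0.5
```

View pics/a.png

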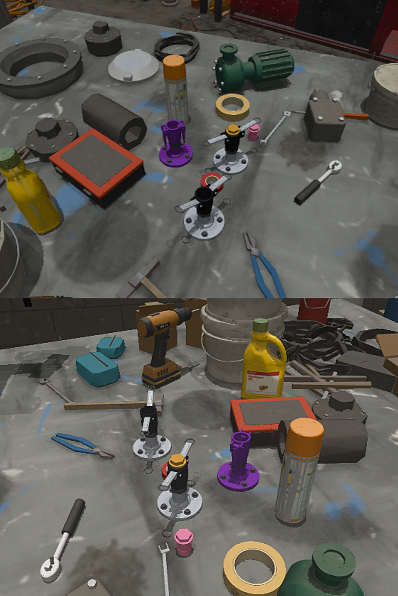

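Candidates in the scene picture are:
- the loaded black coupler with brass on top, at about (328,205)
- the empty black spare, at (288,290)
- the purple coupler, at (246,206), a look-alike
- the pink adapter, at (357,184), a look-alike

I choose the black coupler with brass at (328,185)–(328,219). Next I check it in a close crop and measure it.

```bash
cat > m.py <<'E'
from h import *
from scipy.optimize import least_squares
crops=[]
for n,(r0,r1,c0,c1) in dict(scene=(150,350,240,400),side=(140,340,160,320)).items():
    D=np.load(n+'.npz');W=D['W'];f=D['f'].astype(int)
    crops.append(D['f'][r0:r1,c0:c1])
    hsv=cv2.cvtColor(D['f'],cv2.COLOR_RGB2HSV)
    for nm,c0_ in dict(load=(.56,-.175),spare=(.51,.03)).items():
        d=np.hypot(W[...,0]-c0_[0],W[...,1]-c0_[1])
        fl=W[(d<.085)&(W[...,2]>.009)&(W[...,2]<.03)&(hsv[...,1]<60)&(hsv[...,2]>90)]
        if len(fl)>20:
            (x,y),r=cv2.minEnclosingCircle(fl[:,:2].astype(np.float32));print(n,nm,'flange',len(fl),round(x,4),round(y,4),round(r,4),np.median(fl[:,2]).round(4))
        m=(d<.11)&(W[...,2]>.085)&(W[...,2]<.2)
        br=W[m&(hsv[...,0]>12)&(hsv[...,0]<32)&(hsv[...,1]>120)&(hsv[...,2]>80)]
        if len(br): print(' brass',len(br),np.median(br,0).round(4),'top z',np.percentile(br[:,2],95).round(4),'rng',np.percentile(br,3,0).round(3),np.percentile(br,97,0).round(3))
        s=W[m&(hsv[...,1]<70)&(hsv[...,2]>110)]
        if len(s)>5:
            _,_,vt=np.linalg.svd(s[:,:2]-s[:,:2].mean(0),full_matrices=False);ax=vt[0]
            t=(s[:,:2]-s[:,:2].mean(0))@ax
            print(' steel',len(s),'mean',s.mean(0).round(4),'axis deg',np.degrees(np.arctan2(ax[1],ax[0])).round(1),'ends',s[t<np.percentile(t,4)].mean(0).round(3),s[t>np.percentile(t,96)].mean(0).round(3))
save('b.png',np.hstack(crops),2.4)
E
python3 m.py
```

```text
scene load flange 547 0.558 -0.1588 0.0673 0.0103
 brass 199 [ 0.5648 -0.1745  0.1311] top z 0.1337 rng [ 0.551 -0.19   0.123] [ 0.58  -0.162  0.134]
 steel 292 mean [ 0.5662 -0.1763  0.1182] axis deg 64.3 ends [ 0.536 -0.241  0.123] [ 0.597 -0.114  0.118]
scene spare flange 993 0.5171 0.0312 0.0498 0.0104
 steel 393 mean [0.5159 0.0279 0.12  ] axis deg 80.5 ends [ 0.505 -0.04   0.112] [0.528 0.096 0.136]
side load flange 1218 0.5606 -0.1653 0.0666 0.0103
 brass 355 [ 0.5653 -0.1863  0.1313] top z 0.1335 rng [ 0.551 -0.197  0.122] [ 0.581 -0.169  0.134]
 steel 385 mean [ 0.5645 -0.186   0.1191] axis deg -115.9 ends [ 0.597 -0.117  0.118] [ 0.535 -0.247  0.123]
side spare flange 767 0.5173 0.0259 0.0508 0.0105
 steel 342 mean [0.5174 0.0269 0.1204] axis deg 80.6 ends [ 0.506 -0.045  0.112] [0.528 0.096 0.136]
```

View pics/b.png

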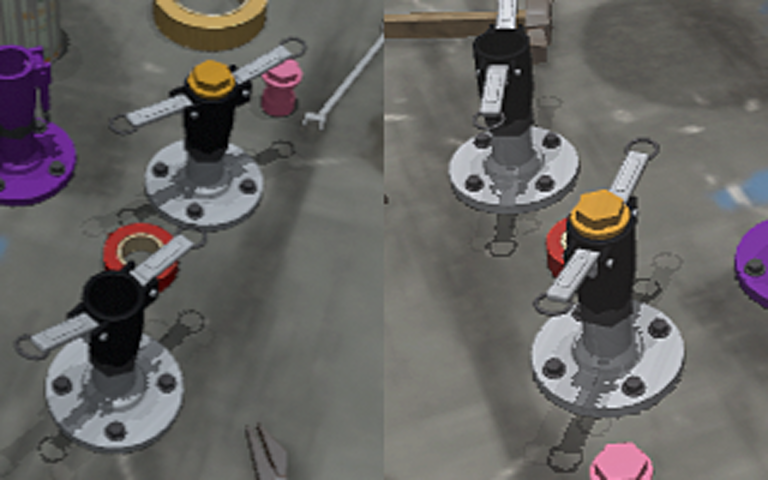

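The crop confirms it: the loaded coupler is at crop (210,120) on the left and (600,260) on the right, with brass seated and both arms roughly level. The empty spare is at (115,350) on the left. The axis is at about (0.566,-0.181) with the arms along 64.3°. Now I check clearance along the path.

Run:
```python
from h import *
a=np.array([.185,.597]);b=np.array([.566,-.181]);L=np.linalg.norm(b-a);d=(b-a)/L
for n in ["scene","side"]:
    W=np.load(n+'.npz')['W'].reshape(-1,3);W=W[~np.isnan(W[:,0])]
    s=(W[:,:2]-a)@d;q=abs((W[:,:2]-a)@[-d[1],d[0]])
    m=(s>-.1)&(s<L+.13)&(q<.14)
    for k in np.arange(-.1,L+.13,.1):
        k2=m&(s>=k)&(s<k+.1)
        if k2.any(): print(n,round(k,2),W[k2][W[k2,2].argmax()].round(3))
```

```text
scene 0.4 [0.504 0.226 0.026]
scene 0.5 [0.531 0.11  0.143]
scene 0.6 [0.537 0.099 0.139]
scene 0.7 [ 0.509 -0.029  0.115]
scene 0.8 [ 0.57  -0.171  0.135]
scene 0.9 [ 0.533 -0.256  0.126]
side -0.1 [0.187 0.647 0.005]
side 0.0 [0.177 0.542 0.248]
side 0.1 [0.342 0.514 0.067]
side 0.2 [0.4   0.404 0.067]
side 0.3 [0.368 0.247 0.026]
side 0.4 [0.437 0.236 0.026]
side 0.5 [0.524 0.106 0.142]
side 0.6 [0.538 0.102 0.141]
side 0.7 [ 0.509 -0.025  0.116]
side 0.8 [ 0.559 -0.19   0.134]
side 0.9 [ 0.53  -0.26   0.126]
```

>>> drive_tool(rows=[[100,18,-37,0,0,0,-0.074],[100,18,-37,0,0,0,-0.074],[100,18,-37,0,0,0,0],[100,18,-37,0,0,0,0],[100,18,-37,0,0,0,0]])

```text
time_s: 0.92
tcp_pos: [0.275, 0.4103, 0.2417]
ee_rot: [[0.902, -0.432, 0.0], [-0.432, -0.902, 0.0], [0.0, -0.0, -1.0]]
wrist_force: [0.8, 0.9, 1.0]
gripper_width: 1.002
gripper_force: 0.0
```

>>> drive_tool(rows=[[100,18,-37,0,0,0,0],[100,18,-37,0,0,0,0],[100,18,-37,0,0,0,0],[100,18,-37,0,0,0,0],[100,18,-37,0,0,0,0]])

```text
time_s: 1.33
tcp_pos: [0.3649, 0.2253, 0.2421]
ee_rot: [[0.902, -0.432, 0.001], [-0.432, -0.902, 0.001], [0.0, -0.001, -1.0]]
wrist_force: [1.0, 0.3, -0.2]
gripper_width: 1.002
gripper_force: 0.0
```

>>> drive_tool(rows=[[100,18,-37,0,0,0,0],[100,18,-37,0,0,0,0],[100,18,-37,0,0,0,0],[100,18,-37,0,0,0,0],[100,18,-37,0,0,0,0]])

```text
time_s: 1.75
tcp_pos: [0.455, 0.0401, 0.2421]
ee_rot: [[0.902, -0.433, 0.001], [-0.433, -0.902, 0.001], [0.001, -0.001, -1.0]]
wrist_force: [1.7, 0.9, 0.5]
gripper_width: 1.002
gripper_force: 0.0
```

>>> drive_tool(rows=[[100,18,-37,0,0,0,0],[100,18,-37,0,0,0,0],[100,18,-37,0,0,0,0],[100,18,-37,0,0,0,0],[100,0,0,0,0,0,0]])

```text
time_s: 2.17
tcp_pos: [0.5288, -0.1112, 0.241]
ee_rot: [[0.899, -0.439, 0.0], [-0.439, -0.899, -0.002], [0.001, 0.001, -1.0]]
wrist_force: [0.9, 1.4, 0.0]
gripper_width: 1.001
gripper_force: 0.0
```

>>> drive_tool(rows=[[100,19,-35,0,0,0,0],[100,18,-35,0,0,0,0],[100,0,0,0,0,0,0],[100,0,0,0,0,0,0]])

```text
time_s: 2.5
tcp_pos: [0.5637, -0.1773, 0.2406]
ee_rot: [[0.9, -0.436, -0.001], [-0.436, -0.9, 0.0], [-0.001, 0.0, -1.0]]
wrist_force: [-0.2, -0.0, -0.7]
gripper_width: 0.998
gripper_force: 0.0
```

Run:
```python
from h import *
st=sense();c=capture("wrist");W=cloud(c,st);f=c["frame"]
hsv=cv2.cvtColor(f,cv2.COLOR_RGB2HSV)
d=np.hypot(W[...,0]-.566,W[...,1]+.181)
m=(d<.11)&(W[...,2]>.085)&(W[...,2]<.18)
br=W[m&(hsv[...,0]>12)&(hsv[...,0]<32)&(hsv[...,1]>120)&(hsv[...,2]>80)]
if len(br):
    top=br[br[:,2]>np.median(br[:,2])-.004]
    (x,y),r=cv2.minEnclosingCircle(top[:,:2].astype(np.float32));print('brass',len(br),x,y,r,np.median(br,0).round(4))
s=W[m&(hsv[...,1]<70)&(hsv[...,2]>110)]
print(len(s))
if len(s)>5:
    mu=s[:,:2].mean(0);_,_,vt=np.linalg.svd(s[:,:2]-mu,full_matrices=False);ax=vt[0];t=(s[:,:2]-mu)@ax
    print(s.mean(0),np.degrees(np.arctan2(ax[1],ax[0])),s[t<np.percentile(t,4)].mean(0).round(4),s[t>np.percentile(t,96)].mean(0).round(4))
print(st["tcp_pos"],np.degrees(np.arctan2(-st["ee_rot"][1][1],-st["ee_rot"][0][1])))
save('c.png',f)
```

```text
brass 1666 0.5678096413612366 -0.1797962486743927 0.014825435355305672 [ 0.5697 -0.1809  0.1328]
2383
[ 0.56671065 -0.18291115  0.11953642] -116.06047153680892 [ 0.5999 -0.1145  0.1191] [ 0.5308 -0.2516  0.1249]
[ 0.5637283  -0.17725114  0.24063664] 64.17081356465604
```

View pics/c.png

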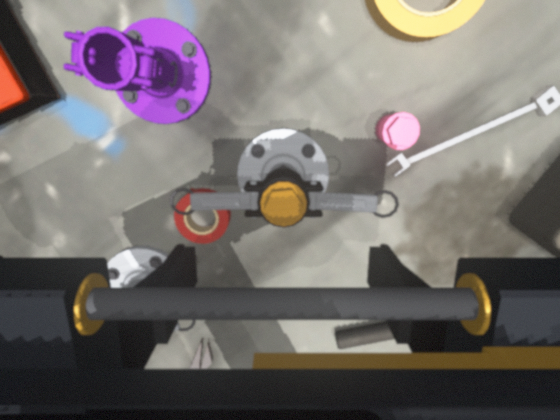

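>>> drive_tool(rows=[[100,3,-4,0,0,0,0],[100,0,0,-30,0,0,0],[100,0,0,-30,0,0,0],[100,0,0,-20,0,0,0],[100,0,0,0,0,0,0]])

```text
time_s: 2.97
tcp_pos: [0.5634, -0.1782, 0.1573]
ee_rot: [[0.902, -0.432, -0.009], [-0.432, -0.902, 0.002], [-0.009, 0.002, -1.0]]
wrist_force: [-0.9, -0.1, -0.5]
gripper_width: 1.002
gripper_force: 0.0
```

>>> drive_tool(rows=[[100,0,0,-8,0,0,0],[100,0,0,-6,0,0,0],[100,0,0,-6,0,0,0],[100,0,0,-6,0,0,0],[100,0,0,-6,0,0,0]])

```text
time_s: 3.38
tcp_pos: [0.5675, -0.1802, 0.1312]
ee_rot: [[0.902, -0.432, 0.003], [-0.432, -0.902, -0.001], [0.003, -0.0, -1.0]]
wrist_force: [-1.6, 1.0, 7.6]
gripper_width: 0.998
gripper_force: 4.4
```

>>> drive_tool(rows=[[100,0,0,-6,0,0,0],[100,0,0,-6,0,0,0],[100,0,0,-6,0,0,0],[100,0,0,-6,0,0,0],[100,0,0,0,0,0,0]])

```text
time_s: 3.8
tcp_pos: [0.5675, -0.1801, 0.1057]
ee_rot: [[0.902, -0.433, 0.002], [-0.433, -0.902, -0.0], [0.002, -0.001, -1.0]]
wrist_force: [1.8, -0.6, 0.8]
gripper_width: 0.999
gripper_force: 1.1
```

Run:
```python
from h import *
save('d.png',np.hstack([capture("scene")["frame"][120:260,270:410],capture("side")["frame"][140:280,190:330]]),2.8)
```

```text
(no output)
```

View pics/d.png

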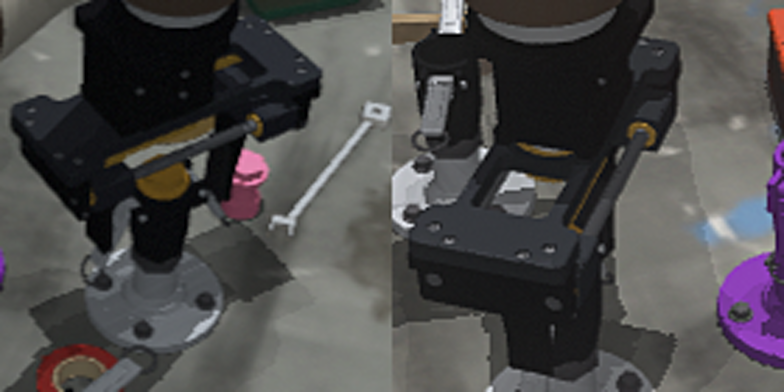

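Both fingers are astride the cup. Each arm is swung partway down, at crop (120,235) and (215,205). I continue down a little, then squeeze.

>>> drive_tool(rows=[[100,0,0,-6,0,0,0],[100,0,0,-6,0,0,0],[100,0,0,0,0,0,0],[90,0,0,0,0,0,0],[80,0,0,0,0,0,0]])

```text
time_s: 4.32
tcp_pos: [0.5656, -0.1797, 0.0925]
ee_rot: [[0.901, -0.433, -0.003], [-0.433, -0.901, 0.001], [-0.003, 0.001, -1.0]]
wrist_force: [-0.6, 0.2, -0.3]
gripper_width: 0.922
gripper_force: 1.7
```

>>> drive_tool(rows=[[72,0,0,0,0,0,0],[66,0,0,0,0,0,0],[62,0,0,0,0,0,0],[62,0,0,0,0,0,0],[62,0,0,0,0,0,0]])

```text
time_s: 4.73
tcp_pos: [0.5658, -0.1795, 0.0929]
ee_rot: [[0.901, -0.433, -0.002], [-0.433, -0.901, 0.001], [-0.002, 0.0, -1.0]]
wrist_force: [-0.6, 2.0, -3.3]
gripper_width: 0.71
gripper_force: 31.2
```

>>> drive_tool(rows=[[62,0,0,0,0,0,0],[62,0,0,0,0,0,0],[62,0,0,0,0,0,0],[62,0,0,0,0,0,0]])

```text
time_s: 5.07
tcp_pos: [0.5658, -0.1795, 0.0929]
ee_rot: [[0.901, -0.433, -0.002], [-0.433, -0.901, 0.001], [-0.002, 0.0, -1.0]]
wrist_force: [-0.5, 2.4, -6.1]
gripper_width: 0.708
gripper_force: 31.3
```

>>> drive_tool(rows=[[100,0,0,0,0,0,0],[100,0,0,0,0,0,0],[100,0,0,0,0,0,0],[100,0,0,0,0,0,0],[100,0,0,0,0,0,0]])

```text
time_s: 5.48
tcp_pos: [0.5674, -0.1803, 0.0945]
ee_rot: [[0.901, -0.433, 0.002], [-0.433, -0.902, -0.001], [0.002, -0.0, -1.0]]
wrist_force: [-0.5, 0.5, 0.1]
gripper_width: 0.965
gripper_force: 0.0
```

>>> drive_tool(rows=[[100,0,0,0,0,0,0],[100,0,0,20,0,0,0],[100,0,0,30,0,0,0],[100,0,0,40,0,0,0],[100,0,0,40,0,0,0]])

```text
time_s: 5.9
tcp_pos: [0.566, -0.18, 0.2246]
ee_rot: [[0.901, -0.433, -0.002], [-0.433, -0.901, -0.0], [-0.002, 0.001, -1.0]]
wrist_force: [-0.8, 0.4, 0.1]
gripper_width: 1.0
gripper_force: 0.0
```

>>> drive_tool(rows=[[100,0,0,40,0,0,0],[100,0,0,30,0,0,0],[100,0,0,0,0,0,0],[100,0,0,0,0,0,0],[100,0,0,0,0,0,0]])

```text
time_s: 6.32
tcp_pos: [0.566, -0.1797, 0.2929]
ee_rot: [[0.901, -0.433, -0.001], [-0.433, -0.901, 0.001], [-0.001, -0.0, -1.0]]
wrist_force: [0.4, -0.5, -0.3]
gripper_width: 0.998
gripper_force: 0.0
```

Run:
```python
from h import *
save('e.png',np.hstack([capture("scene")["frame"][130:270,270:410],capture("side")["frame"][170:310,190:330]]),2.8)
```

```text
(no output)
```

View pics/e.png

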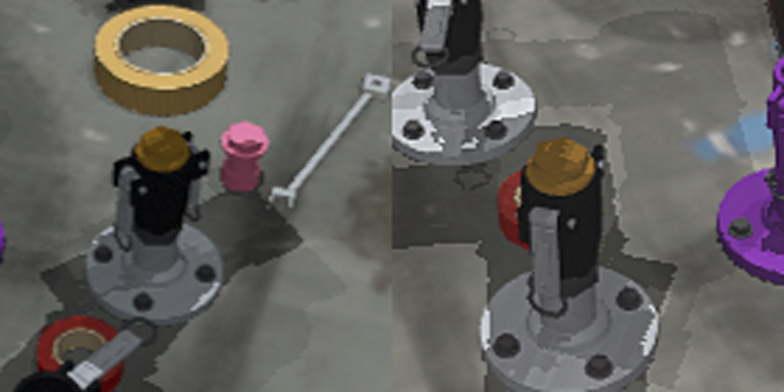

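Both arms hang against the sides, at left crop (125,210) and (195,190) and right crop (545,255). The brass adapter is still seated, and the gripper is clear above.

```bash
python3 -c "
from station import *
print(finish_job())"
```

```text
the job is handed in; nothing more can be done
None
```

Both cam arms of the loaded coupler are down against its sides with the brass adapter still seated; the gripper is clear, the path kept off the empty coupler, and the job was handed in at about 6.5 s (no verdict was returned).

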